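# Fit the stirring blade and knob to the slow cooker and switch it on

### The job

Set up the slow cooker's stirrer: take the flat steel stirring blade out of the wooden utensil block, turn it to match the slot in the lid's hub and thread it down until its collar sits on the hub, then push the wooden knob onto the blade's flatted top until it drops fully home. With both fitted, flip the cooker's toggle switch all the way over to the left (on), let go of everything, and leave the other kitchen things where they are.

Things in the scene. Friction and masses are not known exactly. Their poses are not given: they have to be found in the camera images.
- stem_mid (a point): loose steel stirring blade, 114 mm tall, hung upright by its collar in the block; point: its centre. z up, x along the wide side of its flats; half-turn symmetric. Heights from this point: blade 20 (x) by 8 (y) mm, round lower edge, -57 to 3 mm; round collar 44 mm across, 3 to 9; grip block 26 (x) by 18 (y), 9 to 41 (grip across its 18 mm); flatted tang 16 (x) by 8 (y), round top, 41 to 57
- hub_slot (a point): centre of the slot's mouth, on top of the white 50 mm square boss in the middle of the cooker's lid, 130 mm above the counter, z up. Slot 22.4 mm along x, 10.4 mm along y, right through, with room below for the blade. The hub turns about z against 0.15 N m of friction and stays where left. Blade home: its collar rests on the boss, its centre 3 mm below this point
- knob_mid (a point): loose wooden knob, 52 mm tall, upright on the 8 mm thick trivet; point: its centre. z up, x along its fin; half-turn symmetric. From its underside: skirt 34 mm square, 0 to 18 mm, with a socket 18.4 (x) by 10.4 (y), 18 deep, open below; cap 44 mm round, 18 to 22; fin 44 (x) by 12 (y), 22 to 52. Home: underside on the blade's grip block, its centre 67 mm above the blade's
- cooker: oval slow cooker, fixed, 300 mm (y) by 210 mm (x), lid 116 mm high; origin under its centre, straight below the hub; x points away from the robot at yaw 0. A black pod on its front carries the toggle switch, whose pivot axis lies level along the cooker's x, 135 mm in front (-x) of the origin, at y = 0, 97 mm above the counter
- switch_tip (a point): centre of the black ball (26 mm across) at the end of the toggle switch, 45 mm from its pivot. It starts leaning to the right seen from the robot (cooker's -y, 0.5 rad from upright) and swings through upright to the left (cooker's +y)
- switch (a joint): angle of the toggle switch: 0 leaning right (off), 1.0 rad leaning left against its stop (on); it stays where it is left, moved by about 1.5 N at the ball
- block: the wooden utensil block, fixed, 190 (x) by 80 (y) by 66 mm tall, origin at the centre of its underside; round holes of 26 mm at 50 mm either side of the middle along x
- masher: wooden masher with a ball top hanging in the block's other hole, its top 108 mm above the counter; origin at the centre of its lower end; leave it alone
- custard_cup: small glass custard cup, 72 mm across, 55 mm tall, origin under its centre; leave it alone
- spatula: green silicone spatula lying flat, about 270 mm long, 8 mm high, along its x; leave it alone
- scoop: aluminium scoop lying flat, 56 mm wide, about 180 mm long, along its x; leave it alone
- spice_jar: amber glass jar with a steel cap, 48 mm across, 95 mm tall, origin under its centre; leave it alone
- mug: white mug, 80 mm across, 90 mm tall, origin under its centre; leave it alone
Not all that is in view belongs to the job. There is more than one size of the part that bears knob_mid; the job needs the middle-sized.

How it is judged:
By the outcome, as a careful person would: the job done as asked, in the order asked, and still so for the second after the job is handed in, with the robot touching nothing.
It also fails if it takes over 67 s, if anything falls off the work surface, if the arm or the gripper's body presses on something with over 40 N, if the wrist force passes 120 N, or if a joint passes its speed limit or range.

### The arm

A 6-joint arm with a two-finger parallel gripper is mounted at the origin on the work surface. World frame = base frame: x ahead of the robot, y to its left, z up, the work surface at z = 0. Lengths are in mm, angles in rad, forces in N, time in s.
With the tool pointing down it reaches from about 350 to 975 mm from the base axis. Payload 7.1 kg.
Tool frame: the origin (TCP) lies on the centre line of the jaws, within the pads' length; the fingertips stand 8 mm ahead of it and the grasp point (between the pads) lies 11 mm behind it; z points along the fingers, y is the line along which they close (so a half turn about z gives the same grasp; the last joint's range is limited). The gripper opens to 88 mm and grips with 3 to 60 N. Pads are 20 mm wide; open, the fingers measure 115 mm over their backs; the gripper's body (75 mm by 178 mm) begins 61 mm behind the grasp point.
Start: joints at [-1.181, 0.423, 1.63, -0, 1.089, -0.019], TCP at [248.458, -573.475, 230.675] pointing down, gripper open.
Joint ranges: [-3, 3], [-0.9, 2.11], [0.09, 2.58], [-1.31, 4.45], [0.11, 2.69], [-2.54, 2.54]. Speed limits (rad/s): [2.39, 2.39, 3.01, 3.14, 3.14, 3.14].

### API

Orientations are given as [roll, pitch, yaw] about the fixed x, y, z axes, in that order (R = Rz(yaw) Ry(pitch) Rx(roll)).
In Python, from rig import arm gives the robot as it stands.
- The arm moves only by the tool apply_moves, never from a script. Its argument "plan" is a list of rows, each a list of 3 entries, a list of its own where there are three numbers: the opening, from -1 (shut) to 1 (fully open), then the shift along the tool's x, y, z as a fraction of full scale, then the turn, a rotation vector about the tool's x, y, z as a fraction of full scale. A call has 1 to 10 rows; each row shifts and turns the commanded pose from where the row before left it, along the tool's axes as they then stand; what a row does not reach is not made up. Full scale, the value 1, is 20 mm for a shift and 4 degrees for a turn. A row lasts 1/12 s, in which the tool goes at most 41.7 mm and 7.16 degrees, less where a joint would pass 70% of its speed; a pose out of reach is approached as far as the arm can. A call with a number of a shift or a turn outside -1 to 1 is refused whole. A call with a gripper value outside its range is refused whole. The fingers move at their own pace and stop on an object; the grip force is fixed at half the most. Time passes only in rows, so rows that do not move let the fingers close. It gives the time, the measured TCP pose, the force, the opening and the grip force at its end, in the units of the state.
- arm.get_state(): the state, without advancing time (a new reading comes with each control period).
- arm.snapshot(name): name is "side" or "top" or "wrist"; returns the picture (384x512x3 uint8, red, green, blue); there is no depth.
- arm.camera_params(name): a dict with "mtx" (3x3 intrinsics, pixels), "k1" (the pictures are not rectified: a ray, as slopes to the right and down, at radius r is drawn at 1 + k1 r^2 times it, then the intrinsics apply), "world_from_camera" (4x4, takes a point from camera to world coordinates). Camera axes: x right, y up, looking along -z (the intrinsics and any distortion apply to the point x, -y, -z); pixel columns grow to the right and rows downward; lengths in mm; the calibration is good to about 2 mm. A picture is of the moment at which its call begins: read the wrist's pose just before it. camera_params takes no time and is no camera call; for the wrist camera it gives the pose at the moment of the call.
- arm.close_job(): hands the job in; it is judged then, once.
The state is a dict: "clock": time; "q": joint angles; "dq": joint speeds; "joint_efforts": joint torques, N m; "eef_pos": TCP position; "eef_rot": TCP orientation; "contact_force": force on the tool from outside, world axes, zero at the start; "ft_torque": the same for the moment, N m; "finger_gap": finger opening in mm; "grasp_force": force on a finger pad.
Only numpy, scipy, OpenCV 4.12 (cv2) and the standard library are available. Lean on these libraries where they do the work, as an engineer would, in place of code of your own. Each camera call takes 0.05 s, during which the arm holds its last target. There are 200 camera calls.

## Working session

There is one attempt and no reset: what is moved stays moved. The work goes in short steps, Python scripts to look and compute and a tool call to move; the robot and the scene stay as the last step left them, time stands still between calls to the robot, and variables do not carry over. Pictures are saved under pics/ and viewed, at most 10 in all, crops included, and the job is handed in when it is done.

Besides the shell and the picture viewer there is one more tool, called after "Request:" as name(argument=value, ...) on one line, values as JSON. apply_moves: Moves the arm, as the interface text tells. Its arguments: {"type":"object","properties":{"plan":{"type":"array","items":{"type":"array"}}},"required":["plan"]}

```bash
ls; mkdir -p pics
cat > h.py <<'E'
import numpy as np, cv2
from rig import arm
def save(n,f):
    P=arm.camera_params(n); im=arm.snapshot(n); cv2.imwrite(f,im[:,:,::-1]); return P,im
E
python3 - <<'E'
from h import *
import pickle
d={}
for n in("top","side","wrist"):
    P,im=save(n,f"pics/{n}0.png"); d[n]=(P,im); print(n,np.round(P["mtx"],1).tolist(),P["k1"],np.round(P["world_from_camera"],3).tolist())
pickle.dump(d,open("d0.pkl","wb"))
c=np.hstack([cv2.imread("pics/top0.png"),cv2.imread("pics/side0.png")])
s=arm.get_state();print(s)
E
```

```text
pics
top [[411.7, 0.0, 257.3], [0.0, 411.7, 191.2], [0.0, 0.0, 1.0]] 0.029834752596524676 [[-0.027, 0.991, -0.129, 380.94], [-1.0, -0.027, -0.001, 79.282], [-0.004, 0.128, 0.992, 1550.848], [0.0, 0.0, 0.0, 1.0]]
side [[415.3, 0.0, 251.9], [0.0, 415.3, 186.9], [0.0, 0.0, 1.0]] -0.09870213171059088 [[-0.887, 0.296, -0.355, 185.899], [-0.462, -0.572, 0.678, 808.043], [-0.002, 0.765, 0.644, 839.834], [0.0, 0.0, 0.0, 1.0]]
wrist [[333.7, 0.0, 256.3], [0.0, 333.7, 198.5], [0.0, 0.0, 1.0]] -0.09553331942538354 [[0.398, 0.875, 0.274, 324.963], [-0.917, 0.38, 0.118, -539.852], [-0.001, -0.299, 0.954, 384.031], [0.0, 0.0, 0.0, 1.0]]
{'clock': 0.15, 'q': array([-1.18101746e+00,  4.23643928e-01,  1.63042544e+00, -2.61108008e-05,
        1.08861442e+00, -1.90163696e-02]), 'dq': array([ 2.55812484e-06, -2.69059922e-03, -1.93959727e-03,  1.51953366e-03,
        1.36191884e-03,  5.46550042e-04]), 'joint_efforts': array([ 8.39282857e-04, -5.44984317e+01, -2.73919684e+01,  6.44689333e-02,
        2.04132590e-02, -7.06868786e-05]), 'eef_pos': array([ 248.30422776, -573.14715321,  230.12859775]), 'eef_rot': array([-3.14050128e+00,  2.36828621e-06,  4.08807358e-01]), 'contact_force': array([-0.22039839,  0.19878409, -0.14185878]), 'ft_torque': array([-0.04133283,  0.02531197,  0.02151553]), 'grasp_force': 0.0, 'finger_gap': 87.70723191358135}
```

View pics/top0.png

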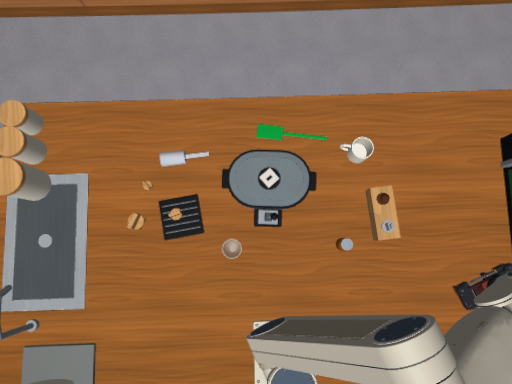

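View pics/side0.png

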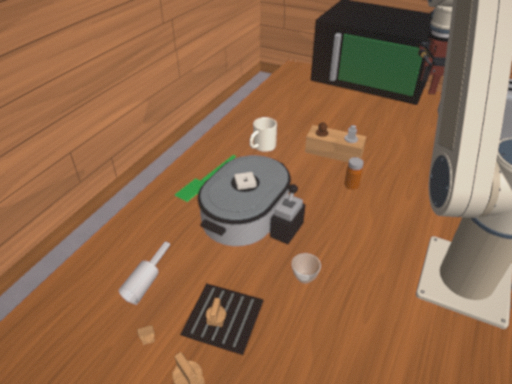

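The top view shows the block at right (blade at about 388,227, masher at 383,198), the hub at (269,178), the toggle at (274,216), and the trivet with its knob at (176,214). The small and large decoy knobs are at (147,185) and (135,221). The side view shows the same layout.

```bash
cat >> h.py <<'E'
def ray(P,uv):
    K=P["mtx"];d=np.array([(uv[0]-K[0,2])/K[0,0],(uv[1]-K[1,2])/K[1,1]]);s=d.copy()
    for _ in range(20): s=d/(1+P["k1"]*(s@s))
    T=P["world_from_camera"];v=T[:3,:3]@np.array([s[0],-s[1],-1.]);return T[:3,3],v/np.linalg.norm(v)
def onz(P,uv,z):
    o,v=ray(P,uv);return o+v*(z-o[2])/v[2]
def tri(*obs):
    A=0;b=0;L=[ray(*x) for x in obs]
    for o,v in L:
        M=np.eye(3)-np.outer(v,v);A=A+M;b=b+M@o
    p=np.linalg.solve(A,b);return p,[float(np.linalg.norm((np.eye(3)-np.outer(v,v))@(p-o))) for o,v in L]
def proj(P,p):
    T=np.linalg.inv(P["world_from_camera"]);c=T[:3,:3]@np.asarray(p,float)+T[:3,3];s=np.array([c[0],-c[1]])/-c[2]
    s=s*(1+P["k1"]*(s@s));K=P["mtx"];return np.array([K[0,0]*s[0]+K[0,2],K[1,1]*s[1]+K[1,2]])
def go(target,yaw=None):
    s=arm.get_state();y=s["eef_rot"][2];d=np.array(target)-s["eef_pos"]
    dy=0 if yaw is None else (yaw-y+np.pi/2)%np.pi-np.pi/2
    def f(y):return [round(v,2) for v in [(d[0]*np.cos(y)+d[1]*np.sin(y))/20,(d[0]*np.sin(y)-d[1]*np.cos(y))/20,-d[2]/20]]
    print("t",round(s["clock"],2),"pos",np.round(s["eef_pos"],1),"rot",np.round(s["eef_rot"],3),"q6",round(s["q"][5],2),"| turn z (full-scales)",round(-np.degrees(dy)/4,2),"shift now-axes",f(y),"after-turn",f(y+dy))
E
python3 - <<'E'
from h import *
import pickle
d=pickle.load(open("d0.pkl","rb"));T=d["top"][0];S=d["side"][0]
for n,uv,z in [("blade",(388,227),120),("masher",(383,198),108),("hub",(269,178),130),("knob",(176,214),55),("ball",(274,216),136),("jar",(346,244),95),("cup",(232,248),55),("blk1",(369,189),66),("blk2",(394,186),66),("blk3",(400,238),66),("blk4",(377,241),66)]: print(n,onz(T,uv,z).round(0))
for n,a,b in [("blade",(388,226),(352,133)),("hub",(269,178),(245,181)),("knob",(176,214),(215,308)),("ball",(275,216),(292,188))]: print(n,[x for x in tri((T,a),(S,b))])
t=cv2.cvtColor(d["top"][1],4)[120:280,110:420]; s=cv2.cvtColor(d["side"][1],4)[100:364,110:380]
a=cv2.resize(t,None,fx=2.55,fy=2.55,interpolation=2);b=cv2.resize(s,None,fx=0.01,fy=0.01)
cv2.imwrite("pics/topc.png",a);print(a.shape)
E
```

```text
blade [ 430. -367.  120.]
masher [ 532. -360.  108.]
hub [610.  38. 130.]
knob [499. 378.  55.]
ball [477.  25. 136.]
jar [ 375. -225.   95.]
cup [371. 177.  55.]
blk1 [ 570. -325.   66.]
blk2 [ 579. -415.   66.]
blk3 [ 391. -423.   66.]
blk4 [ 383. -341.   66.]
blade [array([ 432.15483848, -375.42785714,   94.53238982]), [1.7834150993162388, 1.7834150993163005]]
hub [array([611.39221679,  37.91606528, 120.90579462]), [0.552384474798514, 0.5523844747983228]]
knob [array([501.43374292, 380.57232352,  47.07592625]), [1.5963815874724743, 1.5963815874724918]]
ball [array([477.70244491,  22.29092098, 135.81150235]), [1.0268805079434207, 1.026880507943491]]
(408, 790, 3)
```

View pics/topc.png

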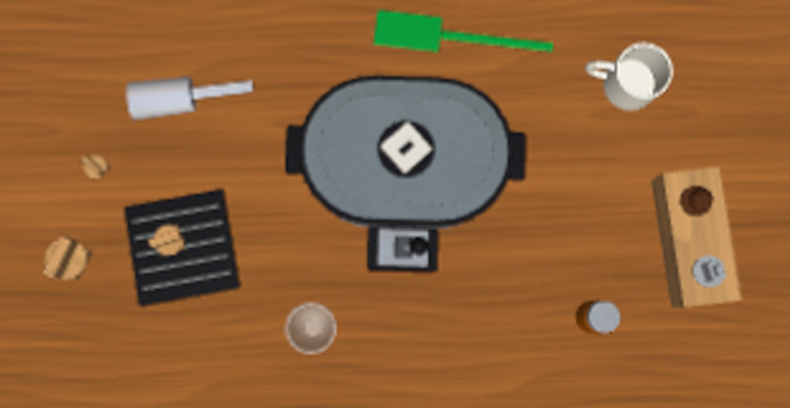

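The crop confirms the layout: the slot's diamond-shaped boss is turned about 40 degrees, and the blade is the lower item in the block at right. Now moving the wrist camera over the blade.

Run:
```python
from h import *
go([415,-375,250])
```

```text
t 0.15 pos [ 248.3 -573.1  230.1] rot [-3.141  0.     0.409] q6 -0.02 | turn z (full-scales) -0.0 shift now-axes [np.float64(11.59), np.float64(-5.78), np.float64(-0.99)] after-turn [np.float64(11.59), np.float64(-5.78), np.float64(-0.99)]
```

Request:
apply_moves(plan=[[1,[1,-0.5,-0.2],[0,0,0]],[1,[1,-0.5,-0.2],[0,0,0]],[1,[1,-0.5,-0.2],[0,0,0]],[1,[1,-0.5,-0.2],[0,0,0]],[1,[1,-0.5,-0.2],[0,0,0]],[1,[1,-0.5,0],[0,0,0]],[1,[1,-0.5,0],[0,0,0]],[1,[1,-0.5,0],[0,0,0]],[1,[1,-0.5,0],[0,0,0]],[1,[1,-0.5,0],[0,0,0]]])

```text
clock: 0.98
eef_pos: [392.7, -401.2, 250.5]
eef_rot: [-3.141, 0.0, 0.409]
contact_force: [-0.3, -0.5, -0.1]
finger_gap: 87.7
grasp_force: 0.0
```

Request:
apply_moves(plan=[[1,[0.8,-0.4,0],[0,0,0]],[1,[0.4,-0.2,0],[0,0,0]],[1,[0,0,0],[0,0,0]]])

```text
clock: 1.23
eef_pos: [410.3, -380.5, 250.5]
eef_rot: [-3.141, -0.0, 0.411]
contact_force: [-0.4, 0.0, -0.1]
finger_gap: 87.5
grasp_force: 0.0
```

Run:
```python
from h import *
import pickle
P,im=save("wrist","pics/w1.png");pickle.dump((P,im),open("w1.pkl","wb"))
go([430,-375,250])
for p in [(430,-372,120),(430,-372,66)]:print(proj(P,p))
```

```text
t 1.28 pos [ 409.7 -381.3  250.6] rot [-3.141  0.     0.41 ] q6 0.39 | turn z (full-scales) -0.0 shift now-axes [np.float64(1.06), np.float64(0.12), np.float64(0.03)] after-turn [np.float64(1.06), np.float64(0.12), np.float64(0.03)]
[256.64766418 168.94624332]
[256.61389787 157.69638035]
```

View pics/w1.png

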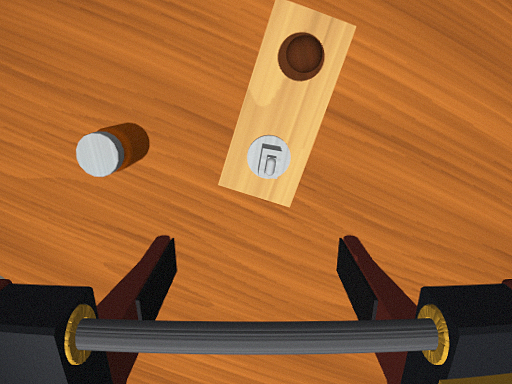

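Request:
apply_moves(plan=[[1,[-1,0.5,0],[0,0,0]],[1,[-1,0.5,0],[0,0,0]],[1,[-0.5,0.5,0],[0,0,0]],[1,[0,0,0],[0,0,0]],[1,[0,0,0],[0,0,0]]])

```text
clock: 1.7
eef_pos: [374.9, -430.1, 250.5]
eef_rot: [-3.141, -0.0, 0.406]
contact_force: [-0.1, -0.5, 0.0]
finger_gap: 87.6
grasp_force: 0.0
```

Run:
```python
from h import *
import pickle
P1,a=pickle.load(open("w1.pkl","rb"))
P2,b=save("wrist","pics/w2.png");pickle.dump((P2,b),open("w2.pkl","wb"))
c2=proj(P2,onz(P1,(269,157),72));print(c2)
x2,y2=int(c2[0]),int(c2[1])
C=[cv2.resize(i[y-32:y+32,x-32:x+32],(384,384),interpolation=cv2.INTER_CUBIC)[:,:,::-1] for i,x,y in((a,269,157),(b,x2,y2))]
cv2.imwrite("pics/c12.png",np.hstack(C));print(x2,y2)
```

```text
[236.69652828 103.77413394]
236 103
```

View pics/c12.png

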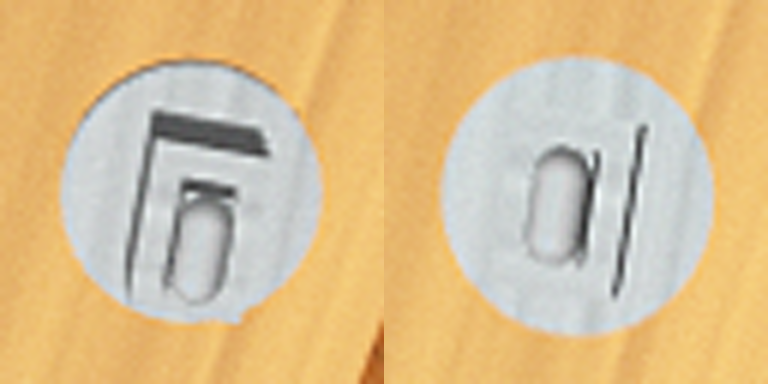

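View 1 (left) shows the collar centred at about (269,157) and view 2 at about (236,104). The grip block and tang run nearly vertical in the image, leaning slightly right at the top.

```bash
cat >> h.py <<'E'
def circ(im,x,y,r,sel):
    m=np.zeros(im.shape[:2],np.uint8);m[y-r:y+r,x-r:x+r]=255*sel(im[y-r:y+r,x-r:x+r].astype(int));m=cv2.morphologyEx(m,cv2.MORPH_CLOSE,np.ones((7,7)))
    c=max(cv2.findContours(m,0,1)[0],key=cv2.contourArea);return cv2.fitEllipse(cv2.convexHull(c))
E
python3 - <<'E'
from h import *
import pickle
P1,a=pickle.load(open("w1.pkl","rb"));P2,b=pickle.load(open("w2.pkl","rb"))
sel=lambda i:(i[...,0]-i[...,2])<35
e1=circ(a,269,157,28,sel);e2=circ(b,236,103,28,sel);print(e1,e2)
print("collar",tri((P1,e1[0]),(P2,e2[0])),onz(P1,e1[0],72),onz(P2,e2[0],72))
f=lambda x,y,X,Y:(X-32+(x+.5)/6-.5,Y-32+(y+.5)/6-.5)
t1=f(202,255,269,157);t2=f(557-384,208,236,103)
print("tang",tri((P1,t1),(P2,t2)))
for P,u,v in((P2,f(644-384,125,236,103),f(616-384,298,236,103)),(P1,f(153,115,269,157),f(128,298,269,157))):
    d=onz(P,u,100)-onz(P,v,100);print("yaw",np.arctan2(d[1],d[0]),np.linalg.norm(d))
print(arm.get_state()["finger_gap"])
E
```

```text
((268.3993225097656, 156.61984252929688), (42.89883041381836, 43.53622055053711), 171.83291625976562) ((235.75128173828125, 103.2645263671875), (45.00713348388672, 45.975093841552734), 165.32400512695312)
collar (array([ 436.87528129, -381.79341337,   73.3122809 ]), [0.09955157055294311, 0.09955157055290123]) [ 436.75999545 -381.98788735   72.        ] [ 436.73510243 -381.67591623   72.        ]
tang (array([ 436.39432647, -382.02299356,  121.01548859]), [0.03757232215581031, 0.03757232215574272])
yaw 0.23419047416834513 25.37085089526162
yaw 0.28027730638731746 28.79126520881923
87.88546690199084
```

Run:
```python
from h import *
go([436.6,-381.9,84],0.247)
```

```text
t 1.75 pos [ 375.2 -429.4  250.5] rot [-3.141 -0.     0.407] q6 0.29 | turn z (full-scales) 2.29 shift now-axes [np.float64(3.76), np.float64(-0.97), np.float64(8.33)] after-turn [np.float64(3.56), np.float64(-1.55), np.float64(8.33)]
```

Request:
apply_moves(plan=[[1,[0,0,1],[0,0,0.8]],[1,[0,0,1],[0,0,0.8]],[1,[0,0,1],[0,0,0.69]],[1,[0.89,-0.39,1],[0,0,0]],[1,[0.89,-0.39,1],[0,0,0]],[1,[0.89,-0.39,0],[0,0,0]],[1,[0.89,-0.38,0],[0,0,0]],[1,[0,0,0],[0,0,0]],[1,[0,0,0],[0,0,0]],[1,[0,0,0],[0,0,0]]])

```text
clock: 2.58
eef_pos: [436.8, -381.3, 150.8]
eef_rot: [3.141, 0.0, 0.25]
contact_force: [-0.0, 0.0, 1.3]
finger_gap: 87.9
grasp_force: 0.0
```

Run:
```python
from h import *
go([436.6,-381.9,84],0.247)
```

```text
t 2.58 pos [ 436.8 -381.3  150.8] rot [3.141 0.    0.25 ] q6 0.58 | turn z (full-scales) 0.04 shift now-axes [np.float64(-0.02), np.float64(0.02), np.float64(3.34)] after-turn [np.float64(-0.02), np.float64(0.02), np.float64(3.34)]
```

Descend and grip.

Request:
apply_moves(plan=[[1,[0,0.02,1],[0,0,0]],[1,[0,0,1],[0,0,0]],[1,[0,0,0.8],[0,0,0]],[1,[0,0,0.5],[0,0,0]],[1,[0,0,0],[0,0,0]],[-1,[0,0,0],[0,0,0]],[-1,[0,0,0],[0,0,0]],[-1,[0,0,0],[0,0,0]],[-1,[0,0,0],[0,0,0]],[-1,[0,0,0],[0,0,0]]])

```text
clock: 3.42
eef_pos: [437.3, -382.2, 85.4]
eef_rot: [3.14, -0.001, 0.249]
contact_force: [0.2, -0.4, 0.2]
finger_gap: 58.1
grasp_force: 0.0
```

Request:
apply_moves(plan=[[-1,[0,0,0],[0,0,0]],[-1,[0,0,0],[0,0,0]],[-1,[0,0,0],[0,0,0]],[-1,[0,0,0],[0,0,0]]])

```text
clock: 3.75
eef_pos: [437.0, -381.8, 84.7]
eef_rot: [3.142, -0.0, 0.249]
contact_force: [0.1, 0.4, 0.1]
finger_gap: 30.9
grasp_force: 0.0
```

Request:
apply_moves(plan=[[-1,[0,0,0],[0,0,0]],[-1,[0,0,0],[0,0,0]],[-1,[0,0,0],[0,0,0]],[-1,[0,0,0],[0,0,0]],[-1,[0,0,0],[0,0,0]]])

```text
clock: 4.17
eef_pos: [437.0, -381.9, 84.6]
eef_rot: [-3.142, 0.0, 0.249]
contact_force: [0.3, -0.7, 0.7]
finger_gap: 18.1
grasp_force: 30.0
```

Request:
apply_moves(plan=[[-1,[0,0,-0.3],[0,0,0]],[-1,[0,0,-0.7],[0,0,0]],[-1,[0,0,-1],[0,0,0]],[-1,[0,0,-1],[0,0,0]],[-1,[0,0,-1],[0,0,0]],[-1,[0,0,-1],[0,0,0]],[-1,[0,0,-1],[0,0,0]],[-1,[0,0,-1],[0,0,0]],[-1,[0,0,-1],[0,0,0]],[-1,[0,0,-1],[0,0,0]]])

```text
clock: 5.0
eef_pos: [436.7, -381.6, 265.9]
eef_rot: [-3.141, 0.0, 0.249]
contact_force: [1.1, 0.3, -2.2]
finger_gap: 17.8
grasp_force: 30.0
```

Run:
```python
from h import *
go([520,-40,270],2.3)
```

```text
t 5.0 pos [ 436.7 -381.6  265.9] rot [-3.141  0.     0.249] q6 0.58 | turn z (full-scales) 15.62 shift now-axes [np.float64(8.25), np.float64(-15.53), np.float64(-0.2)] after-turn [np.float64(-9.96), np.float64(-14.49), np.float64(-0.2)]
```

Request:
apply_moves(plan=[[-1,[0.5,-0.97,0],[0,0,0]],[-1,[0.5,-0.97,0],[0,0,0]],[-1,[0.5,-0.97,0],[0,0,0]],[-1,[0.5,-0.97,0],[0,0,0]],[-1,[0.5,-0.97,0],[0,0,0]],[-1,[0.5,-0.97,0],[0,0,0]],[-1,[0.5,-0.97,0],[0,0,0]],[-1,[0.5,-0.97,0],[0,0,0]],[-1,[0.5,-0.97,0],[0,0,0]],[-1,[0.5,-0.97,0],[0,0,0]]])

```text
clock: 5.83
eef_pos: [485.9, -168.0, 264.9]
eef_rot: [-3.141, 0.0, 0.249]
contact_force: [0.1, 0.2, -2.0]
finger_gap: 18.2
grasp_force: 30.0
```

Request:
apply_moves(plan=[[-1,[0.5,-0.97,0],[0,0,0]],[-1,[0.5,-0.97,0],[0,0,0]],[-1,[0.5,-0.97,0],[0,0,0]],[-1,[0.5,-0.97,0],[0,0,0]],[-1,[0.5,-0.97,0],[0,0,0]],[-1,[0.5,-0.97,0],[0,0,0]],[-1,[0.5,-0.5,0],[0,0,0]],[-1,[0.5,0,0],[0,0,0]],[-1,[0,0,0],[0,0,0]],[-1,[0,0,0],[0,0,0]]])

```text
clock: 6.67
eef_pos: [533.0, -27.6, 264.6]
eef_rot: [3.141, 0.0, 0.249]
contact_force: [0.2, 0.0, -1.0]
finger_gap: 17.8
grasp_force: 30.0
```

Run:
```python
from h import *
import pickle
P,im=save("wrist","pics/h1.png");pickle.dump((P,im),open("h1.pkl","wb"))
go([610,38,270],2.3);print(proj(P,(610,38,130)))
```

```text
t 6.72 pos [532.5 -27.8 264.5] rot [3.141e+00 1.000e-03 2.480e-01] q6 1.25 | turn z (full-scales) 15.61 shift now-axes [np.float64(4.56), np.float64(-2.24), np.float64(-0.28)] after-turn [np.float64(0.13), np.float64(-5.08), np.float64(-0.28)]
[202.98136925  86.24561182]
```

Request:
apply_moves(plan=[[-1,[0,-1,0],[0,0,0]],[-1,[0,-1,0],[0,0,0]],[-1,[0,-0.5,0],[0,0,0]],[-1,[0,0,0],[0,0,0]],[-1,[0,0,0],[0,0,0]],[-1,[0,0,0],[0,0,0]]])

```text
clock: 7.22
eef_pos: [520.4, 20.6, 264.8]
eef_rot: [3.141, -0.0, 0.249]
contact_force: [0.1, -0.2, -1.8]
finger_gap: 17.8
grasp_force: 30.0
```

Run:
```python
from h import *
import pickle
P,im=save("wrist","pics/h2.png");pickle.dump((P,im),open("h2.pkl","wb"))
go([610,38,270],2.3);p=proj(P,(610,38,130));print(p)
P1,a=pickle.load(open("h1.pkl","rb"))
u=[proj(P1,(610,38,130)).round().astype(int),p.round().astype(int)];u[0][1]=max(u[0][1],50);u[1][1]=max(u[1][1],50);print(u)
C=[cv2.resize(i[c[1]-50:c[1]+50,c[0]-50:c[0]+50],(400,400),interpolation=cv2.INTER_CUBIC)[:,:,::-1] for i,c in zip((a,im),u)]
cv2.imwrite("pics/ch.png",np.hstack(C))
```

```text
t 7.27 pos [520.4  20.6 264.8] rot [ 3.141 -0.     0.248] q6 1.34 | turn z (full-scales) 15.61 shift now-axes [np.float64(4.56), np.float64(0.26), np.float64(-0.26)] after-turn [np.float64(2.33), np.float64(-3.92), np.float64(-0.26)]
[262.9441148   85.69365303]
[array([203,  86]), array([263,  86])]
```

View pics/ch.png

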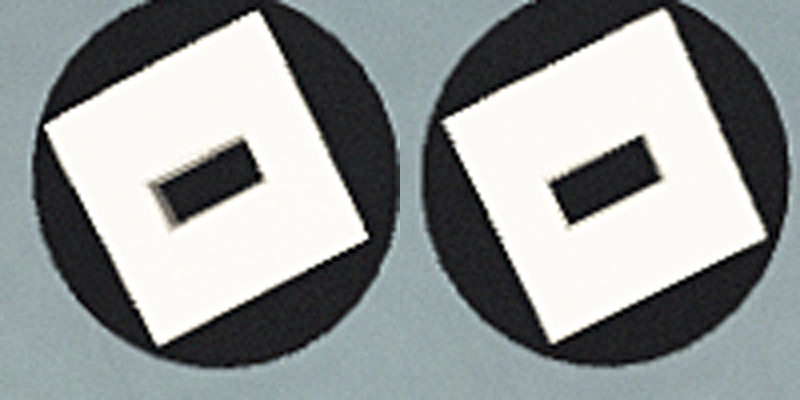

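Both crops show the white boss clearly, with the slot centred near (203,80) in the left view and its long side rising to the right.

Run:
```python
from h import *
import pickle
D=[pickle.load(open(f,"rb")) for f in("h1.pkl","h2.pkl")];q=[]
for P,im in D:
    c=proj(P,(610,38,130)).astype(int);m=np.zeros(im.shape[:2],np.uint8)
    m[c[1]-60:c[1]+60,c[0]-60:c[0]+60]=255*(im[c[1]-60:c[1]+60,c[0]-60:c[0]+60].min(2)>190)
    k,h=cv2.findContours(m,cv2.RETR_CCOMP,cv2.CHAIN_APPROX_NONE);k=max(k,key=cv2.contourArea)
    a=cv2.approxPolyDP(k,8,True)[:,0].astype(float);a=a[np.argsort(np.arctan2(a[:,1]-c[1],a[:,0]-c[0]))];q.append(a)
    w=np.array([onz(P,p,130) for p in a])
    print(len(a),"centre",w.mean(0).round(2),"sides",np.linalg.norm(w-np.roll(w,1,0),axis=1).round(1),"yaw mod90",[(round(np.arctan2(*(w[i]-w[i-1])[1::-1])%(np.pi/2),3)) for i in range(4)])
W=np.array([tri((D[0][0],a),(D[1][0],b))[0] for a,b in zip(*q)]);print(W.round(1),W.mean(0))
for (P,im),a in zip(D,q):
    m=np.zeros(im.shape[:2],np.uint8);cv2.fillConvexPoly(m,((a-a.mean(0))*.7+a.mean(0)).astype(int),255)
    d=np.uint8((m>0)&(im.min(2)<130))*255;k=max(cv2.findContours(d,0,1)[0],key=cv2.contourArea)
    r=cv2.minAreaRect(k);b=np.array([onz(P,p,130) for p in cv2.boxPoints(r)]);e=b-np.roll(b,1,0);l=np.linalg.norm(e,axis=1);j=l.argmax()
    print("slot",b.mean(0).round(1),l.round(1),"yaw",np.arctan2(e[j,1],e[j,0])%np.pi)
```

```text
4 centre [614.4  38.  130. ] sides [49.2 49.1 49.1 49.3] yaw mod90 [np.float64(0.697), np.float64(0.693), np.float64(0.7), np.float64(0.694)]
4 centre [614.17  37.94 130.  ] sides [49.8 49.4 48.6 48.6] yaw mod90 [np.float64(0.706), np.float64(0.687), np.float64(0.689), np.float64(0.71)]
[[617.5  73.  129. ]
 [648.6  34.7 131. ]
 [611.3   3.3 127. ]
 [579.9  40.6 132.8]] [614.33402882  37.91199395 129.96891753]
slot [614.   37.4 130. ] [ 9.3 21.5  9.2 21.7] yaw 2.256083842489793
slot [614.1  38.1 130. ] [ 9.8 21.5  9.7 21.7] yaw 2.2739033935298245
```

Request:
apply_moves(plan=[[-1,[0.93,0.56,0],[0,0,0]],[-1,[0.93,0.56,0],[0,0,0]],[-1,[0.93,0.56,0],[0,0,0]],[-1,[0.93,0.56,0],[0,0,0]],[-1,[0.93,0.56,0],[0,0,0]],[-1,[0.93,0.56,0],[0,0,0]],[-1,[0.93,0.56,0],[0,0,0]],[-1,[0,0,0],[0,0,-1]],[-1,[0,0,0],[0,0,-1]],[-1,[0,0,0],[0,0,-1]]])

```text
clock: 8.1
eef_pos: [666.0, -23.7, 264.0]
eef_rot: [-3.141, 0.001, 0.461]
contact_force: [-0.2, 0.5, -1.5]
finger_gap: 17.3
grasp_force: 30.0
```

Request:
apply_moves(plan=[[-1,[0,0,0],[0,0,-1]],[-1,[0,0,0],[0,0,-1]],[-1,[0,0,0],[0,0,-1]],[-1,[0,0,0],[0,0,-1]],[-1,[0,0,0],[0,0,-1]],[-1,[0,0,0],[0,0,-1]],[-1,[0,0,0],[0,0,-1]],[-1,[0,0,0],[0,0,-1]],[-1,[0,0,0],[0,0,-1]],[-1,[0,0,0],[0,0,-1]]])

```text
clock: 8.93
eef_pos: [665.8, -23.5, 264.4]
eef_rot: [-3.141, 0.0, 1.159]
contact_force: [0.5, -0.1, -1.1]
finger_gap: 17.8
grasp_force: 30.0
```

Request:
apply_moves(plan=[[-1,[0,0,0],[0,0,-1]],[-1,[0,0,0],[0,0,-1]],[-1,[0,0,0],[0,0,-1]],[-1,[0,0,0],[0,0,-1]],[-1,[0,0,0],[0,0,-1]],[-1,[0,0,0],[0,0,-1]],[-1,[0,0,0],[0,0,-1]],[-1,[0,0,0],[0,0,-1]],[-1,[0,0,0],[0,0,-1]],[-1,[0,0,0],[0,0,-1]]])

```text
clock: 9.77
eef_pos: [665.8, -23.5, 264.4]
eef_rot: [-3.141, 0.0, 1.857]
contact_force: [-0.1, 0.1, -1.6]
finger_gap: 17.7
grasp_force: 30.0
```

Request:
apply_moves(plan=[[-1,[0,0,0],[0,0,-1]],[-1,[0,0,0],[0,0,-1]],[-1,[0,0,0],[0,0,-1]],[-1,[0,0,0],[0,0,-1]],[-1,[0,0,0],[0,0,-1]],[-1,[0,0,0],[0,0,-0.94]],[-1,[0,0,0],[0,0,0]],[-1,[0,0,0],[0,0,0]],[-1,[0,0,0],[0,0,0]]])

```text
clock: 10.52
eef_pos: [665.7, -23.0, 264.5]
eef_rot: [-3.141, -0.0, 2.267]
contact_force: [-0.2, -0.5, -1.7]
finger_gap: 17.9
grasp_force: 30.0
```

```bash
cat >> h.py <<'E'
def hub(P,im,g=(614.2,38,130)):
    c=proj(P,g).astype(int);m=np.zeros(im.shape[:2],np.uint8);y0=max(c[1]-60,0)
    m[y0:c[1]+60,c[0]-60:c[0]+60]=255*(im[y0:c[1]+60,c[0]-60:c[0]+60].min(2)>190)
    k=max(cv2.findContours(m,0,1)[0],key=cv2.contourArea);a=cv2.boxPoints(cv2.minAreaRect(k)) 
    a=cv2.approxPolyDP(k,8,True)[:,0].astype(float)
    w=np.array([onz(P,p,130) for p in a]);print(len(a),"hub",w.mean(0).round(2),np.linalg.norm(w-np.roll(w,1,0),axis=1).round(1),[(round(np.arctan2(*(w[i]-w[i-1])[1::-1])%(np.pi/2),3)) for i in range(len(a))])
E
python3 - <<'E'
from h import *
import pickle
P,im=save("wrist","pics/h3.png");pickle.dump((P,im),open("h3.pkl","wb"))
hub(P,im);go([613.9,38.3,220],2.268)
E
```

```text
4 hub [614.65  38.15 130.  ] [49.1 48.9 49.5 48. ] [np.float64(0.696), np.float64(0.692), np.float64(0.714), np.float64(0.699)]
t 10.57 pos [665.7 -22.8 264.6] rot [-3.141 -0.     2.267] q6 -0.75 | turn z (full-scales) -0.01 shift now-axes [np.float64(4.01), np.float64(-0.03), np.float64(2.23)] after-turn [np.float64(4.01), np.float64(-0.02), np.float64(2.23)]
```

Request:
apply_moves(plan=[[-1,[1,0,0.3],[0,0,0]],[-1,[1,0,0.5],[0,0,0]],[-1,[1,0,0.5],[0,0,0]],[-1,[0.8,-0.02,0.5],[0,0,0]],[-1,[0.2,0,0.5],[0,0,0]],[-1,[0,0,0],[0,0,0]],[-1,[0,0,0],[0,0,0]],[-1,[0,0,0],[0,0,0]]])

```text
clock: 11.23
eef_pos: [615.1, 38.0, 219.2]
eef_rot: [3.141, 0.001, 2.269]
contact_force: [0.0, 0.1, -1.2]
finger_gap: 18.0
grasp_force: 30.0
```

Run:
```python
from h import *
go([614.2,38.3,148.7],2.268)
```

```text
t 11.23 pos [615.1  38.  219.2] rot [3.141e+00 1.000e-03 2.269e+00] q6 -0.66 | turn z (full-scales) 0.01 shift now-axes [np.float64(0.04), np.float64(-0.02), np.float64(3.53)] after-turn [np.float64(0.04), np.float64(-0.02), np.float64(3.53)]
```

Request:
apply_moves(plan=[[-1,[0.03,-0.02,0.4],[0,0,0]],[-1,[0,0,0.2],[0,0,0]],[-1,[0,0,0.2],[0,0,0]],[-1,[0,0,0.2],[0,0,0]],[-1,[0,0,0],[0,0,0]]])

```text
clock: 11.65
eef_pos: [612.7, 38.6, 197.5]
eef_rot: [-3.14, -0.001, 2.269]
contact_force: [-0.5, 0.5, -1.3]
finger_gap: 17.7
grasp_force: 30.0
```

Request:
apply_moves(plan=[[-1,[0,0,0.4],[0,0,0]],[-1,[0,0,0.4],[0,0,0]],[-1,[0,0,0.4],[0,0,0]],[-1,[0,0,0.4],[0,0,0]],[-1,[0,0,0.3],[0,0,0]],[-1,[0,0,0],[0,0,0]]])

```text
clock: 12.15
eef_pos: [612.2, 38.7, 158.8]
eef_rot: [-3.139, -0.002, 2.269]
contact_force: [-0.3, 0.5, -1.7]
finger_gap: 17.8
grasp_force: 30.0
```

Run:
```python
from h import *
go([614.2,38.3,148.7],2.268)
```

```text
t 12.15 pos [612.2  38.7 158.8] rot [-3.139e+00 -2.000e-03  2.269e+00] q6 -0.65 | turn z (full-scales) 0.02 shift now-axes [np.float64(-0.08), np.float64(0.06), np.float64(0.5)] after-turn [np.float64(-0.08), np.float64(0.06), np.float64(0.5)]
```

Request:
apply_moves(plan=[[-1,[-0.03,0.03,0.2],[0,0,0]],[-1,[0,0,0.2],[0,0,0]],[-1,[0,0,0.08],[0,0,0]],[-1,[0,0,0.05],[0,0,0]],[-1,[0,0,0],[0,0,0]],[-1,[0,0,0],[0,0,0]]])

```text
clock: 12.65
eef_pos: [614.0, 38.7, 150.1]
eef_rot: [-3.142, -0.0, 2.269]
contact_force: [-0.8, -0.1, -2.3]
finger_gap: 17.6
grasp_force: 30.0
```

Request:
apply_moves(plan=[[-1,[0,0,0.06],[0,0,0]],[-1,[0,0,0.05],[0,0,0]],[-1,[0,0,0],[0,0,0]],[-1,[0,0,0],[0,0,0]]])

```text
clock: 12.98
eef_pos: [614.1, 38.7, 148.6]
eef_rot: [3.141, 0.0, 2.269]
contact_force: [-3.3, 0.1, 4.5]
finger_gap: 17.7
grasp_force: 30.0
```

Request:
apply_moves(plan=[[1,[0,0,0],[0,0,0]],[1,[0,0,0],[0,0,0]],[1,[0,0,0],[0,0,0]],[1,[0,0,0],[0,0,0]],[1,[0,0,-0.5],[0,0,0]],[1,[0,0,-1],[0,0,0]],[1,[0,0,-1],[0,0,0]],[1,[0,0,-1],[0,0,0]],[1,[0,0,-1],[0,0,0]],[1,[0,0,0],[0,0,0]]])

```text
clock: 13.82
eef_pos: [616.6, 38.8, 242.8]
eef_rot: [3.136, 0.005, 2.269]
contact_force: [1.7, 0.7, 0.4]
finger_gap: 80.8
grasp_force: 0.0
```

Run:
```python
from h import *
go([440,320,215],1.9)
```

```text
t 13.82 pos [616.6  38.8 242.8] rot [3.136 0.005 2.269] q6 -0.65 | turn z (full-scales) 5.29 shift now-axes [np.float64(16.44), np.float64(2.28), np.float64(1.39)] after-turn [np.float64(16.16), np.float64(-3.81), np.float64(1.39)]
```

Request:
apply_moves(plan=[[1,[0.95,0.46,0],[0,0,0]],[1,[0.95,0.46,0],[0,0,0]],[1,[0.95,0.46,0],[0,0,0]],[1,[0.95,0.46,0],[0,0,0]],[1,[0.95,0.46,0],[0,0,0]],[1,[0.95,0.46,0],[0,0,0]],[1,[0.95,0.46,0],[0,0,0]],[1,[0.95,0.46,0],[0,0,0]],[1,[0.95,0.46,0],[0,0,0]],[1,[0.95,0.46,0],[0,0,0]]])

```text
clock: 14.65
eef_pos: [561.8, 244.3, 237.4]
eef_rot: [-3.141, -0.0, 2.269]
contact_force: [-0.5, -0.4, 0.2]
finger_gap: 88.1
grasp_force: 0.0
```

Request:
apply_moves(plan=[[1,[0.95,0.0,0.4],[0,0,0]],[1,[0.95,0,0.4],[0,0,0]],[1,[0.95,0,0.4],[0,0,0]],[1,[0.5,0,0.4],[0,0,0]],[1,[0,0,0],[0,0,0]],[1,[0,0,0],[0,0,0]],[1,[0,0,0],[0,0,0]]])

```text
clock: 15.23
eef_pos: [520.0, 294.3, 206.1]
eef_rot: [3.141, 0.0, 2.269]
contact_force: [-0.2, 0.1, -0.0]
finger_gap: 88.1
grasp_force: 0.0
```

Run:
```python
from h import *
import pickle
P,im=save("wrist","pics/k1.png");pickle.dump((P,im),open("k1.pkl","wb"));print(proj(P,(501,380,50)))
go([501,380,100],1.9)
```

```text
[300.09232316 100.13230516]
t 15.28 pos [520.2 294.2 206.3] rot [3.141 0.    2.269] q6 -0.2 | turn z (full-scales) 5.28 shift now-axes [np.float64(3.91), np.float64(2.02), np.float64(5.32)] after-turn [np.float64(4.37), np.float64(0.48), np.float64(5.32)]
```

Request:
apply_moves(plan=[[1,[0,1,0],[0,0,0]],[1,[0,1,0],[0,0,0]],[1,[0,0.8,0],[0,0,0]],[1,[0,0,0],[0,0,0]],[1,[0,0,0],[0,0,0]],[1,[0,0,0],[0,0,0]]])

```text
clock: 15.78
eef_pos: [561.8, 329.7, 205.8]
eef_rot: [-3.141, -0.0, 2.269]
contact_force: [-0.0, -0.2, -0.2]
finger_gap: 88.0
grasp_force: 0.0
```

Run:
```python
from h import *
import pickle
P,im=save("wrist","pics/k2.png");pickle.dump((P,im),open("k2.pkl","wb"))
P1,a=pickle.load(open("k1.pkl","rb"));C=[]
for p,i in((P1,a),(P,im)):
    c=proj(p,(501,380,50)).round().astype(int);c=np.clip(c,50,[461,333]);print(c)
    C.append(cv2.resize(i[c[1]-50:c[1]+50,c[0]-50:c[0]+50],(400,400),interpolation=cv2.INTER_CUBIC)[:,:,::-1])
cv2.imwrite("pics/ck.png",np.hstack(C))
go([501,380,100],1.9)
```

```text
[300 100]
[239 100]
t 15.83 pos [561.7 329.7 205.8] rot [-3.141 -0.     2.269] q6 -0.19 | turn z (full-scales) 5.28 shift now-axes [np.float64(3.88), np.float64(-0.71), np.float64(5.29)] after-turn [np.float64(3.36), np.float64(-2.06), np.float64(5.29)]
```

View pics/ck.png

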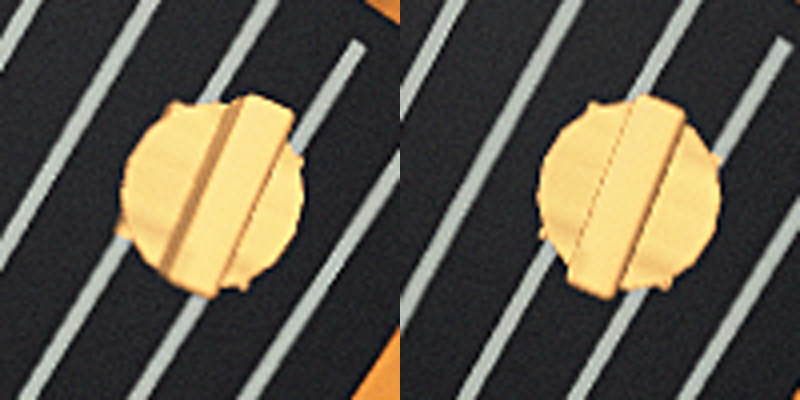

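The fin lies in both crops from upper right to lower left; in crop pixels the top-face corners are about (245,97), (292,120), (216,297), (172,277) on the left and (238,97), (286,119), (214,298), (170,280) on the right.

Run:
```python
from h import *
import pickle
D=[pickle.load(open(f,"rb")) for f in("k1.pkl","k2.pkl")]
cs=[(300,100),(239,100)]
Q=[[(245,97),(292,120),(216,297),(172,277)],[(238,97),(286,119),(214,298),(170,280)]]
U=[np.array([(c[0]-50+(x+.5)/4-.5,c[1]-50+(y+.5)/4-.5) for x,y in q]) for c,q in zip(cs,Q)]
print("tri",tri((D[0][0],U[0].mean(0)),(D[1][0],U[1].mean(0))))
for (P,im),u in zip(D,U):
    w=np.array([onz(P,p,60) for p in u]);e=np.roll(w,-1,0)-w
    print("fin",w.mean(0).round(1),np.linalg.norm(e,axis=1).round(1),"yaws",np.round(np.arctan2(e[:,1],e[:,0])%np.pi,3))
    c=u.mean(0).astype(int);y0=c[1]-30;s=im[y0:y0+60,c[0]-30:c[0]+30].astype(int);m=np.uint8((s[...,0]>180)&(s[...,0]-s[...,2]>60))*255
    k=cv2.morphologyEx(m,cv2.MORPH_CLOSE,np.ones((5,5)));k=max(cv2.findContours(k,0,1)[0],key=cv2.contourArea)
    r=cv2.minAreaRect(k);M=cv2.moments(k);print("blob@40",onz(P,(M["m10"]/M["m00"]+c[0]-30,M["m01"]/M["m00"]+y0),40).round(1))
    # fin axis from dark edge lines
    g=cv2.cvtColor(im,cv2.COLOR_RGB2GRAY)[y0:y0+60,c[0]-30:c[0]+30]
    big=cv2.resize(g,None,fx=4,fy=4,interpolation=2);L=cv2.HoughLinesP(cv2.Canny(big,40,100),1,np.pi/360,40,minLineLength=100,maxLineGap=12)
    for l in ([] if L is None else L[:,0]):
        a,b=[onz(P,(x/4+c[0]-30,y/4+y0),58) for x,y in(l[:2],l[2:])];d=a-b;print("  line",l,round(np.arctan2(d[1],d[0])%np.pi,3))
```

```text
tri (array([504.69136876, 384.41908335,  56.30268288]), [0.049030403380131864, 0.049030403380172165])
fin [504.3 383.9  60. ] [11.3 40.8 10.8 40.9] yaws [0.278 1.89  0.288 1.903]
blob@40 [502.7 384.2  40. ]
  line [107 208 174  61] 1.866
  line [ 61 196 138  19] 1.877
  line [ 49 193 123  19] 1.883
  line [109 218 173  76] 1.872
  line [107 207 170  69] 1.866
fin [504.9 384.2  60. ] [11.2 41.2 10.4 41.5] yaws [0.281 1.875 0.31  1.894]
blob@40 [504.3 384.6  40. ]
  line [117 210 185  42] 1.873
  line [106 221 179  35] 1.883
  line [116 210 182  47] 1.873
```

Run:
```python
from h import *
go([504.6,384.1,42],1.876)
```

```text
t 15.83 pos [561.7 329.7 205.8] rot [-3.141 -0.     2.269] q6 -0.19 | turn z (full-scales) 5.62 shift now-axes [np.float64(3.92), np.float64(-0.44), np.float64(8.19)] after-turn [np.float64(3.45), np.float64(-1.9), np.float64(8.19)]
```

Request:
apply_moves(plan=[[0,[0,0,0.5],[0,0,0.94]],[0,[0,0,0.5],[0,0,0.94]],[0,[0,0,0.5],[0,0,0.94]],[0,[0,0,0.5],[0,0,0.94]],[0,[0,0,0.5],[0,0,0.93]],[0,[0,0,0.5],[0,0,0.93]],[0,[0.86,-0.48,0.6],[0,0,0]],[0,[0.86,-0.48,0.6],[0,0,0]],[0,[0.86,-0.47,0.6],[0,0,0]],[0,[0.87,-0.47,0.6],[0,0,0]]])

```text
clock: 16.67
eef_pos: [504.1, 384.6, 97.7]
eef_rot: [-3.141, 0.0, 1.876]
contact_force: [0.2, 1.0, -0.7]
finger_gap: 43.9
grasp_force: 0.0
```

Request:
apply_moves(plan=[[0,[0,0,0.3],[0,0,0]],[0,[0,0,0],[0,0,0]],[0,[0,0,0],[0,0,0]]])

```text
clock: 16.92
eef_pos: [505.3, 384.4, 92.1]
eef_rot: [-3.141, 0.0, 1.877]
contact_force: [1.7, 0.5, 0.6]
finger_gap: 43.9
grasp_force: 0.0
```

Run:
```python
from h import *
go([504.6,384.1,42],1.876)
```

```text
t 16.92 pos [505.3 384.4  92.1] rot [-3.141  0.     1.877] q6 0.33 | turn z (full-scales) 0.02 shift now-axes [np.float64(-0.0), np.float64(-0.04), np.float64(2.5)] after-turn [np.float64(-0.0), np.float64(-0.04), np.float64(2.5)]
```

Request:
apply_moves(plan=[[0,[0,-0.04,0.8],[0,0,0]],[0,[0,0,0.7],[0,0,0]],[0,[0,0,0.6],[0,0,0]],[0,[0,0,0.4],[0,0,0]],[0,[0,0,0],[0,0,0]],[0,[0,0,0],[0,0,0]],[-1,[0,0,0],[0,0,0]],[-1,[0,0,0],[0,0,0]],[-1,[0,0,0],[0,0,0]],[-1,[0,0,0],[0,0,0]]])

```text
clock: 17.75
eef_pos: [504.6, 385.0, 42.4]
eef_rot: [3.141, -0.0, 1.877]
contact_force: [0.1, 0.0, 0.2]
finger_gap: 20.6
grasp_force: 0.0
```

Request:
apply_moves(plan=[[-1,[0,0,0],[0,0,0]],[-1,[0,0,0],[0,0,0]],[-1,[0,0,0],[0,0,0]]])

```text
clock: 18.0
eef_pos: [504.4, 384.9, 42.2]
eef_rot: [3.141, -0.0, 1.877]
contact_force: [-0.2, -0.2, 2.2]
finger_gap: 12.1
grasp_force: 30.0
```

Request:
apply_moves(plan=[[-1,[0,0,-0.5],[0,0,0]],[-1,[0,0,-1],[0,0,0]],[-1,[0,0,-1],[0,0,0]],[-1,[0,0,-1],[0,0,0]],[-1,[0,0,-1],[0,0,-0.93]],[-1,[0,0,-1],[0,0,-0.93]],[-1,[0,0,-1],[0,0,-0.93]],[-1,[0,0,-1],[0,0,-0.93]],[-1,[0,0,-1],[0,0,-0.94]],[-1,[0,0,-1],[0,0,-0.94]]])

```text
clock: 18.83
eef_pos: [504.2, 384.6, 233.5]
eef_rot: [3.141, 0.0, 2.271]
contact_force: [0.6, 0.9, -1.0]
finger_gap: 11.8
grasp_force: 30.0
```

Request:
apply_moves(plan=[[-1,[-0.3,0,-1],[0,0,0]],[-1,[-1,-0.34,-0.4],[0,0,0]],[-1,[-1,-0.34,0],[0,0,0]],[-1,[-1,-0.34,0],[0,0,0]],[-1,[-1,-0.34,0],[0,0,0]],[-1,[-1,-0.34,0],[0,0,0]],[-1,[-1,-0.34,0],[0,0,0]],[-1,[-1,-0.34,0],[0,0,0]],[-1,[-1,-0.34,0],[0,0,0]],[-1,[-1,-0.34,0],[0,0,0]]])

```text
clock: 19.67
eef_pos: [576.9, 201.8, 260.5]
eef_rot: [3.141, 0.0, 2.268]
contact_force: [0.2, 0.8, -0.2]
finger_gap: 11.9
grasp_force: 30.0
```

Request:
apply_moves(plan=[[-1,[-1,-0.34,0],[0,0,0]],[-1,[-1,-0.34,0],[0,0,0]],[-1,[-1,-0.34,0],[0,0,0]],[-1,[-1,-0.34,0],[0,0,0]],[-1,[-1,-0.34,0],[0,0,0]],[-1,[-1,-0.34,0],[0,0,0]],[-1,[-1,-0.34,0],[0,0,0]],[-1,[-1,-0.34,0],[0,0,0]],[-1,[-1,-0.34,0],[0,0,0]],[-1,[-1,-0.34,0],[0,0,0]]])

```text
clock: 20.5
eef_pos: [653.2, 4.8, 260.5]
eef_rot: [3.141, 0.0, 2.268]
contact_force: [0.2, 0.3, -0.9]
finger_gap: 11.9
grasp_force: 30.0
```

Request:
apply_moves(plan=[[-1,[-1,-0.34,0],[0,0,0]],[-1,[-0.5,0,0],[0,0,0]],[-1,[0,0,0],[0,0,0]],[-1,[0,0,0],[0,0,0]],[-1,[0,0,0],[0,0,0]]])

```text
clock: 20.92
eef_pos: [666.7, -20.5, 259.9]
eef_rot: [-3.141, -0.001, 2.268]
contact_force: [-0.8, -0.5, -0.8]
finger_gap: 11.5
grasp_force: 30.0
```

Run:
```python
from h import *
import pickle
P,im=save("wrist","pics/b1.png");pickle.dump((P,im),open("b1.pkl","wb"))
c=proj(P,(614,38.5,184));print(c);x,y=c.round().astype(int);y=max(y,40);print(x,y)
l=cv2.resize(im[y-40:y+40,x-40:x+40],(400,400),interpolation=cv2.INTER_CUBIC);r=cv2.resize(im[184:384,156:356],(400,400))
cv2.imwrite("pics/cb.png",np.hstack([l,r])[:,:,::-1]);go([614.2,38.4,240],2.268)
```

```text
[250.7988677   99.87805874]
251 100
t 20.97 pos [666.7 -20.3 259.9] rot [-3.141e+00 -1.000e-03  2.269e+00] q6 -0.75 | turn z (full-scales) 0.01 shift now-axes [np.float64(3.94), np.float64(-0.12), np.float64(1.0)] after-turn [np.float64(3.94), np.float64(-0.13), np.float64(1.0)]
```

View pics/cb.png

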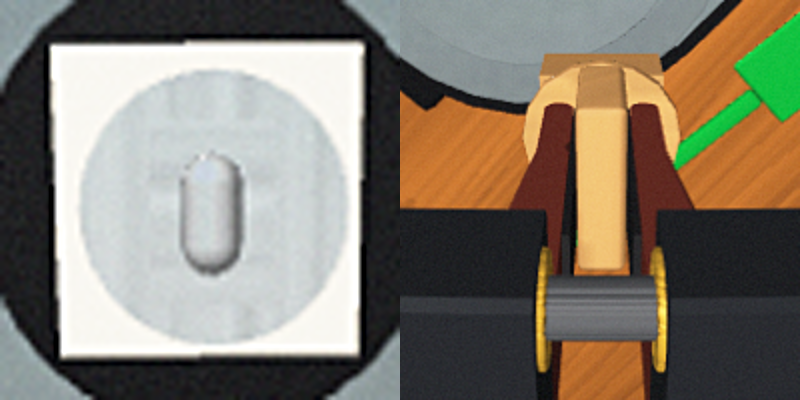

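The left crop shows the collar seated on the boss, with the tang centred at about (252.5,102.1). The right crop shows the knob held upright by its fin, with the bottom front edge of the skirt at row 211, columns 226–287.

Run:
```python
from h import *
import pickle
P,im=pickle.load(open("b1.pkl","rb"));s=arm.get_state();t=s["eef_pos"];y=s["eef_rot"][2]
ex=np.array([np.cos(y),np.sin(y)]);ey=np.array([np.sin(y),-np.cos(y)])
print("tang",onz(P,(252.5,102.1),183))
for u in [(226,211),(287,211),(256.5,211)]:
    d=(onz(P,u,t[2]-34)-t)[:2];print("skirt edge tool x,y",d@ex,d@ey)
for u,z in [((226,224),-16),((287,224),-16)]:
    d=(onz(P,u,t[2]+z)-t)[:2];print("skirt top edge",d@ex,d@ey)
g=cv2.cvtColor(im,cv2.COLOR_RGB2GRAY);print(im[204:232:1,240].tolist())
```

```text
tang [615.79766651  38.09612307 183.        ]
skirt edge tool x,y 15.374407506574197 -16.992562948064563
skirt edge tool x,y 15.384934329272916 19.4769091648503
skirt edge tool x,y 15.386005175290585 1.243261901512316
skirt top edge 14.184046131096823 -15.454493162982576
skirt top edge 14.194668457471625 17.949409556194468
[[151, 161, 164], [148, 157, 160], [146, 155, 157], [145, 153, 156], [150, 157, 160], [149, 166, 166], [151, 149, 143], [172, 113, 58], [169, 121, 65], [173, 121, 75], [170, 124, 71], [172, 122, 75], [170, 119, 75], [176, 124, 69], [203, 144, 85], [237, 183, 114], [236, 187, 116], [233, 184, 108], [234, 183, 110], [238, 189, 115], [242, 197, 121], [240, 193, 119], [242, 198, 117], [241, 196, 120], [242, 203, 121], [241, 199, 120], [240, 194, 118], [240, 196, 123]]
```

Tang and knob have matching offsets from the TCP in the same camera, so the target is the TCP pose at which I released the blade.

Run:
```python
from h import *
go([614.1,38.6,226],2.268)
```

```text
t 20.97 pos [666.7 -20.3 259.9] rot [-3.141e+00 -1.000e-03  2.269e+00] q6 -0.75 | turn z (full-scales) 0.01 shift now-axes [np.float64(3.95), np.float64(-0.12), np.float64(1.7)] after-turn [np.float64(3.95), np.float64(-0.13), np.float64(1.7)]
```

Request:
apply_moves(plan=[[-1,[1,-0.04,0],[0,0,0]],[-1,[1,-0.04,0],[0,0,0]],[-1,[1,-0.04,0.4],[0,0,0]],[-1,[0.7,0,0.5],[0,0,0]],[-1,[0.25,0,0.5],[0,0,0]],[-1,[0,0,0.3],[0,0,0]],[-1,[0,0,0],[0,0,0]],[-1,[0,0,0],[0,0,0]],[-1,[0,0,0],[0,0,0]]])

```text
clock: 21.72
eef_pos: [615.4, 37.1, 226.2]
eef_rot: [3.141, 0.001, 2.267]
contact_force: [0.2, -0.2, -0.4]
finger_gap: 12.2
grasp_force: 30.0
```

Run:
```python
from h import *
go([614.1,38.6,226],2.268)
```

```text
t 21.72 pos [615.4  37.1 226.2] rot [3.141e+00 1.000e-03 2.267e+00] q6 -0.66 | turn z (full-scales) -0.01 shift now-axes [np.float64(0.1), np.float64(-0.0), np.float64(0.01)] after-turn [np.float64(0.1), np.float64(-0.0), np.float64(0.01)]
```

Request:
apply_moves(plan=[[-1,[0.08,0,0],[0,0,0]],[-1,[0,0,0.2],[0,0,0]],[-1,[0,0,0.15],[0,0,0]],[-1,[0,0,0.15],[0,0,0]],[-1,[0,0,0.1],[0,0,0]],[-1,[0,0,0],[0,0,0]],[-1,[0,0,0],[0,0,0]]])

```text
clock: 22.3
eef_pos: [613.5, 38.7, 213.6]
eef_rot: [-3.141, -0.0, 2.268]
contact_force: [0.0, 0.1, -1.1]
finger_gap: 11.7
grasp_force: 30.0
```

Request:
apply_moves(plan=[[-1,[0,0,0.2],[0,0,0]],[-1,[0,0,0.15],[0,0,0]],[-1,[0,0,0.12],[0,0,0]],[-1,[0,0,0.05],[0,0,0]],[-1,[0,0,0],[0,0,0]],[-1,[0,0,0],[0,0,0]]])

```text
clock: 22.8
eef_pos: [613.5, 38.7, 203.4]
eef_rot: [-3.141, -0.0, 2.268]
contact_force: [-0.3, -0.7, -0.4]
finger_gap: 12.2
grasp_force: 30.0
```

Request:
apply_moves(plan=[[-1,[0,0,0.08],[0,0,0]],[-1,[0,0,0.06],[0,0,0]],[-1,[0,0,0],[0,0,0]],[-1,[0,0,0],[0,0,0]]])

```text
clock: 23.13
eef_pos: [613.9, 38.8, 202.1]
eef_rot: [3.141, 0.001, 2.268]
contact_force: [-2.8, 0.1, 8.7]
finger_gap: 12.0
grasp_force: 30.0
```

Request:
apply_moves(plan=[[-1,[0,0,0.06],[0,0,0]],[-1,[0,0,0],[0,0,0]]])

```text
clock: 23.3
eef_pos: [614.1, 38.8, 202.0]
eef_rot: [3.14, 0.001, 2.268]
contact_force: [-5.3, -1.1, 16.5]
finger_gap: 11.6
grasp_force: 30.0
```

Request:
apply_moves(plan=[[0,[0,0,0],[0,0,0]],[0,[0,0,0],[0,0,0]],[0,[0,0,0],[0,0,0]],[0,[0,0,0],[0,0,0]],[0,[0,0,-0.5],[0,0,0]],[0,[0,0,-1],[0,0,0]],[0,[0,0,-1],[0,0,0]],[0,[0,0,-1],[0,0,0]],[0,[0,0,0],[0,0,0]]])

```text
clock: 24.05
eef_pos: [615.9, 38.9, 274.2]
eef_rot: [3.136, 0.004, 2.268]
contact_force: [-0.2, -0.2, 0.5]
finger_gap: 43.8
grasp_force: 0.0
```

Run:
```python
from h import *
go([545,-27,270],3.11-np.pi)
```

```text
t 24.05 pos [615.9  38.9 274.2] rot [3.136 0.004 2.268] q6 -0.65 | turn z (full-scales) -12.06 shift now-axes [np.float64(-0.25), np.float64(-4.83), np.float64(0.21)] after-turn [np.float64(3.44), np.float64(-3.41), np.float64(0.21)]
```

Request:
apply_moves(plan=[[-1,[0,0,0],[0,0,-1]],[-1,[0,0,0],[0,0,-1]],[-1,[0,0,0],[0,0,-1]],[-1,[0,0,0],[0,0,-1]],[-1,[0,0,0],[0,0,-1]],[-1,[0,0,0],[0,0,-1]],[-1,[0,0,0],[0,0,-1]],[-1,[0,0,0],[0,0,-1]],[-1,[0,0,0],[0,0,-1]],[-1,[0,0,0],[0,0,-1]]])

```text
clock: 24.88
eef_pos: [613.3, 38.8, 268.8]
eef_rot: [-3.141, -0.001, 2.969]
contact_force: [-0.1, 0.4, 0.9]
finger_gap: 0.3
grasp_force: 0.0
```

Request:
apply_moves(plan=[[-1,[0,0,0],[0,0,-1]],[-1,[0,0,0],[0,0,-1]],[-1,[1,-1,0],[0,0,0]],[-1,[1,-1,0],[0,0,0]],[-1,[0.7,-1,0],[0,0,0]],[-1,[0,-0.4,0],[0,0,0]],[-1,[0,0,0],[0,0,0]],[-1,[0,0,0],[0,0,0]],[-1,[0,0,0],[0,0,0]]])

```text
clock: 25.63
eef_pos: [558.0, -26.7, 269.4]
eef_rot: [3.141, 0.0, 3.106]
contact_force: [0.8, 0.2, -0.2]
finger_gap: 0.3
grasp_force: 0.0
```

Run:
```python
from h import *
import pickle
P,im=save("wrist","pics/s1.png");pickle.dump((P,im),open("s1.pkl","wb"))
go([479.4,-27,130],3.11);print(proj(P,(478,22,136)),proj(P,(614,38,220)))
```

```text
t 25.68 pos [558.  -26.6 269.4] rot [3.141 0.    3.106] q6 -1.6 | turn z (full-scales) -0.05 shift now-axes [np.float64(3.93), np.float64(-0.16), np.float64(6.97)] after-turn [np.float64(3.93), np.float64(-0.15), np.float64(6.97)]
[310.62961467  94.86982673] [348.76603017 293.8484479 ]
```

View pics/s1.png

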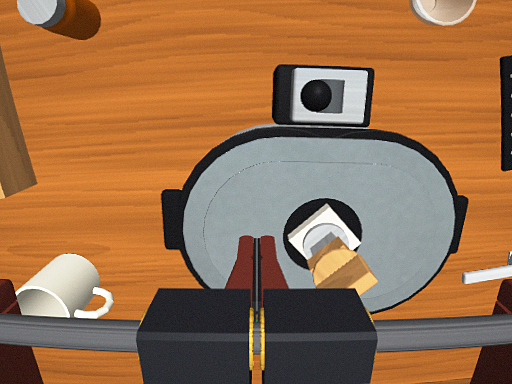

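The ball is centred at (316,96), leaning right as seen from the robot. The knob is standing on the blade near (340,265).

Run:
```python
from h import *
import pickle
P,im=pickle.load(open("s1.pkl","rb"));T,ti=pickle.load(open("d0.pkl","rb"))["top"]
m=np.zeros(im.shape[:2],np.uint8);m[76:116,295:336]=(im[76:116,295:336].max(2)<45)*255
m=cv2.morphologyEx(m,cv2.MORPH_OPEN,np.ones((5,5)));k=max(cv2.findContours(m,0,1)[0],key=cv2.contourArea);c,r=cv2.minEnclosingCircle(k);print(c,r)
print(onz(P,c,136.5),tri((P,c),(T,(275,216))))
```

```text
(315.97845458984375, 95.15071868896484) 15.675466537475586
[478.33772672  26.38836082 136.5       ] (array([476.90059477,  23.08077689, 153.2795221 ]), [1.4143026121399236, 1.4143026121399107])
```

Request:
apply_moves(plan=[[-1,[0,0,0],[0,0,0.57]],[-1,[1,-0.08,0.2],[0,0,0]],[-1,[1,-0.08,0.8],[0,0,0]],[-1,[1,-0.07,1],[0,0,0]],[-1,[0.99,-0.07,1],[0,0,0]],[-1,[0,0,1],[0,0,0]],[-1,[0,0,1],[0,0,0]],[-1,[0,0,1],[0,0,0]],[-1,[0,0,0.97],[0,0,0]],[-1,[0,0,0],[0,0,0]]])

```text
clock: 26.52
eef_pos: [475.6, -26.3, 127.1]
eef_rot: [3.141, -0.005, 3.067]
contact_force: [-0.5, -0.1, 0.1]
finger_gap: 0.4
grasp_force: 0.0
```

Request:
apply_moves(plan=[[-1,[0,0,0],[0,0,0]],[-1,[0,0,0],[0,0,0]],[-1,[0,0.4,0],[0,0,0]],[-1,[0,0.4,0],[0,0,0]],[-1,[0,0.4,0],[0,0,0]],[-1,[0,0.4,0],[0,0,0]],[-1,[0,0.3,0],[0,0,0]],[-1,[0,0.3,0],[0,0,0]],[-1,[0,0,0],[0,0,0]]])

```text
clock: 27.27
eef_pos: [480.7, 17.8, 130.2]
eef_rot: [3.141, 0.0, 3.067]
contact_force: [-0.5, 0.0, 0.6]
finger_gap: 0.2
grasp_force: 0.0
```

Request:
apply_moves(plan=[[-1,[0,0.3,0],[0,0,0]],[-1,[0,0.3,0],[0,0,0]],[-1,[0,0.2,0],[0,0,0]],[-1,[0,0.2,0],[0,0,0]]])

```text
clock: 27.6
eef_pos: [481.9, 37.1, 130.0]
eef_rot: [3.142, -0.0, 3.066]
contact_force: [-0.5, -1.3, 0.9]
finger_gap: 0.1
grasp_force: 0.8
```

Request:
apply_moves(plan=[[-1,[0,0.1,0],[0,0,0]],[-1,[0,0,0],[0,0,0]]])

```text
clock: 27.77
eef_pos: [482.0, 39.1, 129.9]
eef_rot: [3.141, -0.0, 3.066]
contact_force: [0.1, 0.6, 0.5]
finger_gap: 0.4
grasp_force: 0.0
```

Request:
apply_moves(plan=[[-1,[0,0.1,0],[0,0,0]],[-1,[0,0.1,0],[0,0,0]],[-1,[0,0,0],[0,0,0]]])

```text
clock: 28.02
eef_pos: [482.3, 42.8, 129.9]
eef_rot: [3.142, -0.0, 3.066]
contact_force: [-1.3, -1.1, 0.3]
finger_gap: 0.4
grasp_force: 0.2
```

Request:
apply_moves(plan=[[-1,[0,0.1,0],[0,0,0]],[-1,[0,0,0],[0,0,0]]])

```text
clock: 28.18
eef_pos: [482.4, 44.5, 130.0]
eef_rot: [-3.141, -0.0, 3.066]
contact_force: [0.4, -3.6, -1.0]
finger_gap: 0.5
grasp_force: 1.4
```

Request:
apply_moves(plan=[[-1,[0,0.08,0],[0,0,0]],[-1,[0,0,0],[0,0,0]]])

```text
clock: 28.35
eef_pos: [482.4, 44.8, 129.9]
eef_rot: [-3.139, -0.001, 3.067]
contact_force: [-0.5, -12.6, -0.6]
finger_gap: 0.8
grasp_force: 5.9
```

Request:
apply_moves(plan=[[-1,[0,0.06,0],[0,0,0]],[-1,[0,0,0],[0,0,0]]])

```text
clock: 28.52
eef_pos: [482.4, 45.0, 129.9]
eef_rot: [-3.137, -0.001, 3.068]
contact_force: [-0.3, -19.6, -0.8]
finger_gap: 0.5
grasp_force: 9.3
```

Hard stop reached. Back off, rise, and look.

Request:
apply_moves(plan=[[-1,[0,-0.5,0],[0,0,0]],[-1,[0,-1,0],[0,0,0]],[-1,[0,-1,0],[0,0,0]],[-1,[0,-0.5,-1],[0,0,0]],[-1,[0,0,-1],[0,0,0]],[-1,[0,0,-1],[0,0,0]],[-1,[0,0,-1],[0,0,0]],[-1,[0,0,-1],[0,0,0]],[-1,[0,0,-1],[0,0,0]],[-1,[0,0,-1],[0,0,0]]])

```text
clock: 29.35
eef_pos: [478.3, -12.3, 271.3]
eef_rot: [3.141, 0.001, 3.066]
contact_force: [-0.3, 0.4, -0.6]
finger_gap: 0.2
grasp_force: 0.0
```

Request:
apply_moves(plan=[[-1,[-1,-1,0],[0,0,0]],[-1,[-1,-1,0],[0,0,0]],[-1,[-1,-1,0],[0,0,0]],[-1,[-1,-1,0],[0,0,0]],[-1,[0,0,0],[0,0,0]],[-1,[0,0,0],[0,0,0]],[-1,[0,0,0],[0,0,0]]])

```text
clock: 29.93
eef_pos: [551.3, -97.8, 269.7]
eef_rot: [3.141, -0.001, 3.065]
contact_force: [-0.2, -0.6, -0.1]
finger_gap: 0.4
grasp_force: 0.0
```

Run:
```python
from h import *
P,im=save("wrist","pics/f1.png");Q,js=save("side","pics/f2.png");T,kt=save("top","pics/f3.png")
L=im[40:340,150:450];R=cv2.resize(js[140:260,180:320],None,fx=2.5,fy=2.5,interpolation=2);print(L.shape,R.shape)
cv2.imwrite("pics/f.png",np.hstack([L,R])[:,:,::-1])
go([0,0,0]);print(onz(P,(0,0),0))
```

```text
(300, 300, 3) (300, 350, 3)
t 30.08 pos [551.3 -97.4 270.1] rot [ 3.141 -0.     3.067] q6 -1.69 | turn z (full-scales) -0.0 shift now-axes [np.float64(27.85), np.float64(2.79), np.float64(13.51)] after-turn [np.float64(27.85), np.float64(2.79), np.float64(13.51)]
[ 3.20108960e+02 -3.99075870e+02 -5.68434189e-14]
```

View pics/f.png

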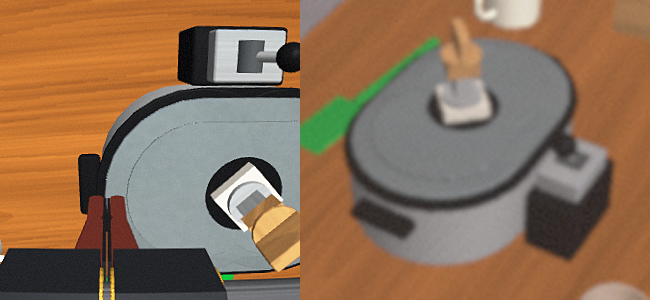

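The ball now leans fully left (left crop, about (288,57)), and the knob stands upright on the seated blade. The arm is clear, so I'm handing in.

```bash
python3 -c "
from rig import arm
print(arm.close_job())"
```

```text
the job is handed in; nothing more can be done
None
```

I handed the job in at about 30 s on the robot clock: the blade's collar sits on the hub, the knob is pushed fully down on the blade's top, the switch is against its left (on) stop, and the arm is clear of everything.

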